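Lock the height spindle of a panel support post

ROBOT

A 7-joint arm with a two-finger parallel gripper is mounted at the origin on the work surface. World frame = base frame: x ahead of the robot, y to its left, z up, the work surface at z = 0. Lengths are in m, angles in rad, forces in N, time in s.
With the tool pointing down it reaches from about 0.425 to 0.925 m from the base axis. Payload 6.8 kg.
Tool frame: the origin (TCP) lies on the centre line of the jaws, within the pads' length; the fingertips stand ahead of it and the grasp point (between the pads) lies 6 mm ahead of it (robot.tips_ahead is the z of the fingertips in the tool frame, in m); z points along the fingers, y is the direction in which the jaws open and shut (so a half turn about z gives the same grasp; the last joint's range is limited). The gripper opens to 88 mm and grips with 3 to 60 N. Pads are 20 mm wide; open, the fingers measure 115 mm over their backs; the gripper's body (75 mm by 178 mm) begins 61 mm behind the grasp point.
Start: joints at [-1.266, 0.477, 0.022, 1.555, -0.011, 1.109, -0.083], TCP at [0.271, 0.618, 0.248] pointing down, gripper open.
Joint ranges: [-2.96, 2.96], [-0.34, 2.1], [-1.41, 1.46], [0.24, 2.44], [-1.37, 4.51], [0.17, 1.92], [-2.96, 2.96]. Speed limits (rad/s): [2.39, 2.39, 3.14, 3.14, 3.14, 3.14, 3.14].

INTERFACE

Orientations are given as a 3x3 rotation matrix whose columns are the frame's x, y, z axes.
In Python, from station import robot gives the robot as it stands.
- The arm moves only by the shell command python3 -m inch 'ROWS' [OPENING]. ROWS is a JSON object of lists of equal length, an entry for each row: "travel": the shift along the tool's x, y, z in mm, a list of three; "rot": the turn, a rotation vector about the tool's x, y, z in rad, a list of three. A call has 1 to 20 rows; each row is the pose to reach, as a shift and turn from the pose commanded when the call began, along the tool's axes at that moment; what a row does not reach only later rows make up. A row lasts 1/10 s, in which the tool goes at most 50 mm and 8.59 degrees, less where a joint would pass 70% of its speed; a pose out of reach is approached as far as the arm can. A call with a gripper value outside its range is refused whole. OPENING is the opening in per cent of the stroke, from 0 (shut) to 100 (fully open), set as the call begins (- or left out, the last holds). The fingers move at their own pace and stop on an object; the grip force is fixed at half the most. Time passes only in rows, so rows that repeat a pose let the fingers close. It gives the time, the measured TCP pose, the force and the opening at its end, in the units of the state.
- robot.get_state(): the state, without advancing time (a new reading comes with each control period).
- robot.camera(name): name is "scene" or "top" or "wrist"; returns a dict with "image" (400x640x3 uint8, blue, green, red), "vfov" (degrees; the focal length in pixels is half the picture's height over the tangent of half this angle, whatever the lens; pixels are square), "cx", "cy" (the principal point, pixels), "dist_coeffs" ([k1, k2, p1, p2, k3] as OpenCV has them; the pictures are not rectified), "T" (4x4, takes a point from camera to world coordinates). Camera axes: x right, y down, z forward; pixel columns grow to the right and rows downward; lengths in m; the calibration is good to about 2 mm. A picture is of the moment at which its call begins. There is no depth.
- robot.hand_in(): hands the job in, once; it reports no verdict.
The state is a dict: "clock": time; "joints": joint angles; "dq": joint speeds; "tau": joint torques, N m; "eef_pos": TCP position; "tcp_rot": TCP orientation; "force": force on the tool from outside, world axes, zero at the start; "ft_torque": the same for the moment, N m; "opening": opening from 0.0 (shut) to 1.0 (fully open).
Only numpy, scipy, OpenCV 4.12 (cv2) and the standard library are available. Lean on these libraries where they do the work, as an engineer would, in place of code of your own. Each camera call takes 0.05 s, during which the arm holds its last target.

TASK

One of the two panel support posts still has its tall hex nut standing loose above the thin nut, and no rubber cap yet. Run that tall nut down by turning it clockwise until it meets the thin nut, then tighten it against the thin nut to about 0.5 N m (never over 0.65 N m) so that the pair is locked, and let go. Do not turn the thin nut along with it, do not push the finished post, and leave the other things on the bench where they are.

Things in the scene. Friction and masses are not known exactly. Their poses are not given: they have to be found in the camera images.
- lock_nut: tall steel hex nut to run down: 30 mm tall, 36 across flats, 41.6 across corners. Origin at its centre, z up; x normal to a flat (one every 60 degrees). Clockwise from above lowers it 3 mm a turn. Starts 1.5 to 2.7 mm above the thin nut; drag 0.06 N m; grip it with 30 N. Past contact the torque jumps to 0.4 N m and rises 0.07 N m per 0.1 rad; friction then keeps it, so read torque while turning slowly (up to 0.15 N m fades once stopped).
- thin_nut: thin hex nut below it on the same spindle: 14 mm tall, 36 across flats, same steel, already tight on the post's block (its underside 45 above the bench, its top 59). Origin at its centre, x axis normal to a pair of flats. It turns if it is gripped and twisted with more than about 1 N m, so keep the fingertips above its top.
- open_post: the post to be locked, fixed to the bench: base plate 110 mm (along its x) x 90 x 8 with bolt heads, grey block 58 x 58 up to 45 high, upright threaded spindle of diameter 24 on its axis, top 110 above the bench. Origin at the centre of its underside, z up.
- done_post: the finished post: the same post, but its tall nut already sits on its thin nut (no gap; top of the nut 89 above the bench) and it wears a black rubber cap, diameter 44, top 116 above the bench. Fixed. Origin at the centre of its underside. To be left alone.
- band_reel: bystander, loose: white plastic reel of edging lying flat, diameter 110, 28 high. Origin at the centre of its underside.
- oil_bottle: bystander, loose: grey plastic bottle with a white cap, diameter 52, 120 high. Origin at the centre of its underside.
- samples: bystander, loose: block of three glued board samples, 70 (x) x 160 (y) x 36 high. Origin at the centre of its underside.
There are look-alikes about, which are no part of the job. Leave any purple look-alike of the open_post alone.

How it is judged:
On the way:
1. the tall nut has been run down onto the thin nut (their centres 22 mm apart) (z of lock_nut in the frame of thin_nut below 0.02202 m), for 0.1 s.
At the end, for the whole second after the job is handed in: The tall nut is jammed: drawn at least 0.03 mm (3 degrees of turn) past first contact with the thin nut, not over 0.22 mm (26 degrees), and still. The thin nut is within 0.1 rad of its starting turn, the bystanders within 20 mm of their places (z of lock_nut in the frame of thin_nut between 0.02178 and 0.02197 m and angular speed of lock_nut below 0.05 rad/s and angle between the x axis of thin_nut and the x axis of open_post, either way round below 0.1 rad and distance of each of band_reel, oil_bottle, samples from where it was at the start of the episode below 0.02 m); the robot touches nothing.
It fails at once if the nuts are overtightened (seen whenever the fingers are off the nut) (z of lock_nut in the frame of thin_nut below 0.02178 m and contact force between the fingers and lock_nut below 0.5 N).
It fails at once if the thin nut is turned (more than about 6 degrees) (angle between the x axis of thin_nut and the x axis of open_post, either way round above 0.1 rad).
It fails at once if the finished post is pushed (contact force between the arm and done_post above 3 N).
It fails at once if a bystander is moved (distance of any of band_reel, oil_bottle, samples from where it was at the start of the episode above 0.02 m).
It also fails if it takes over 72 s, if anything falls off the work surface, if the arm or the gripper's body presses on something with over 40 N, if the wrist force passes 120 N, or if a joint passes its speed limit or range.

## Working session

There is one attempt and no reset: what is moved stays moved. The work goes in short steps, Python scripts to look and compute and a shell command to move; the robot and the scene stay as the last step left them, time stands still between calls to the robot, and variables do not carry over. Pictures are saved under pics/ and viewed, and the job is handed in when it is done.

```bash
ls; mkdir -p pics
cat > h.py <<'E'
import numpy as np,cv2,pickle
from station import robot
def snap(n,f):
    c=robot.camera(n); cv2.imwrite(f'pics/{f}.png',c['image']); pickle.dump(c,open(f'pics/{f}.pkl','wb')); return c
def load(f): return pickle.load(open(f'pics/{f}.pkl','rb'))
def K(c):
    f=200/np.tan(np.radians(c['vfov'])/2); return np.array([[f,0,c['cx']],[0,f,c['cy']],[0,0,1.]])
def ray(c,u,v):
    p=cv2.undistortPoints(np.array([[[u,v]]],float),K(c),np.array(c['dist_coeffs'],float))[0,0]
    T=np.array(c['T']); d=T[:3,:3]@np.array([p[0],p[1],1]); return T[:3,3],d/np.linalg.norm(d)
def atz(c,u,v,z):
    o,d=ray(c,u,v); return o+d*(z-o[2])/d[2]
def proj(c,P):
    T=np.linalg.inv(np.array(c['T'])); r,_=cv2.Rodrigues(T[:3,:3])
    return cv2.projectPoints(np.array(P,float).reshape(-1,3),r,T[:3,3],K(c),np.array(c['dist_coeffs'],float))[0][:,0]
def crop(f,x0,y0,x1,y1,s,out):
    im=cv2.imread(f'pics/{f}.png')[y0:y1,x0:x1]; cv2.imwrite(f'pics/{out}.png',cv2.resize(im,None,fx=s,fy=s,interpolation=cv2.INTER_CUBIC))
E
python3 - <<'E'
from h import *
for n in['scene','top','wrist']:
    c=snap(n,n+'0'); print(n,c['vfov'],c['cx'],c['cy'],c['dist_coeffs'],np.round(c['T'],3).tolist())
s=robot.get_state(); print(s,robot.tips_ahead)
E
```

```text
pics
scene 56.27461368767021 323.10303635048007 200.03739845154178 [-0.05139664  0.          0.          0.          0.        ] [[0.594, 0.683, -0.425, 0.957], [0.804, -0.513, 0.299, -0.292], [-0.014, -0.52, -0.854, 0.923], [0.0, 0.0, 0.0, 1.0]]
top 49.3358598988588 314.66084787196803 205.18576336240312 [-0.07462035  0.          0.          0.          0.        ] [[-0.01, -0.99, 0.142, 0.342], [-1.0, 0.009, -0.011, -0.003], [0.009, -0.142, -0.99, 1.267], [0.0, 0.0, 0.0, 1.0]]
wrist 64.30767901034278 316.34195114887393 200.7713353358939 [-0.04928915  0.          0.          0.          0.        ] [[0.401, 0.886, 0.235, 0.206], [0.916, -0.387, -0.105, 0.646], [-0.002, 0.257, -0.966, 0.384], [0.0, 0.0, 0.0, 1.0]]
{'clock': 0.15, 'joints': array([-1.26606301,  0.47759804,  0.02241375,  1.55616981, -0.01149374,
        1.10931413, -0.08312672]), 'dq': array([-0.00053249, -0.00265131, -0.00163457, -0.0029957 , -0.00176827,
       -0.00185777,  0.00084937]), 'tau': array([ 1.32347588e-03, -5.83289516e+01,  1.53597001e+00, -2.72873461e+01,
       -5.42726449e-02,  1.44093420e-02,  1.26768809e-04]), 'eef_pos': array([0.27069089, 0.61789725, 0.24693756]), 'tcp_rot': array([[-9.15961633e-01,  4.01265631e-01, -4.24102302e-04],
       [ 4.01265834e-01,  9.15960730e-01, -1.29262007e-03],
       [-1.30222955e-04, -1.35416816e-03, -9.99999075e-01]]), 'force': array([-0.07456607, -0.41664916,  0.08431086]), 'ft_torque': array([-0.00463073, -0.02869176, -0.00373039]), 'opening': 1.0023251592895404} 0.025
```

View pics/scene0.png

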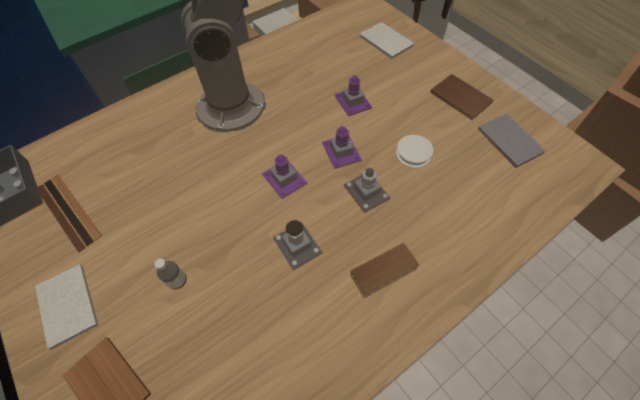

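View pics/top0.png

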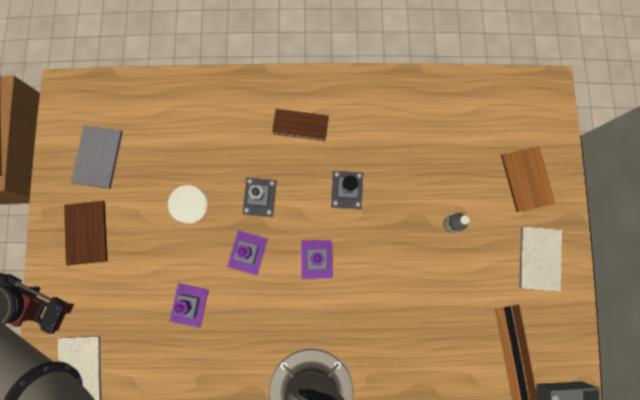

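View pics/wrist0.png

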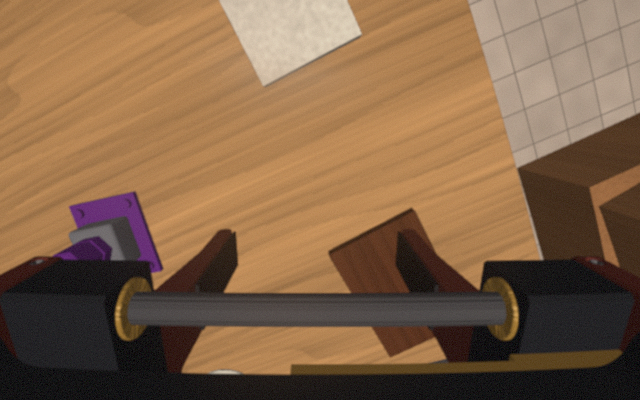

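The scene and top pictures show five posts. In the top picture:
- A grey post with bare steel nuts is at (260,196).
- A grey post with a black cap is at (347,189).
- Three purple look-alikes are at (247,252), (317,259) and (188,305).

The grey, uncapped post at (260,196) fits open_post. I'll confirm it in enlarged crops.

Run:
```python
from h import *
crop('top0',225,165,305,225,10,'tc'); crop('scene0',335,155,399,215,10,'sc')
```

```text
(no output)
```

View pics/tc.png

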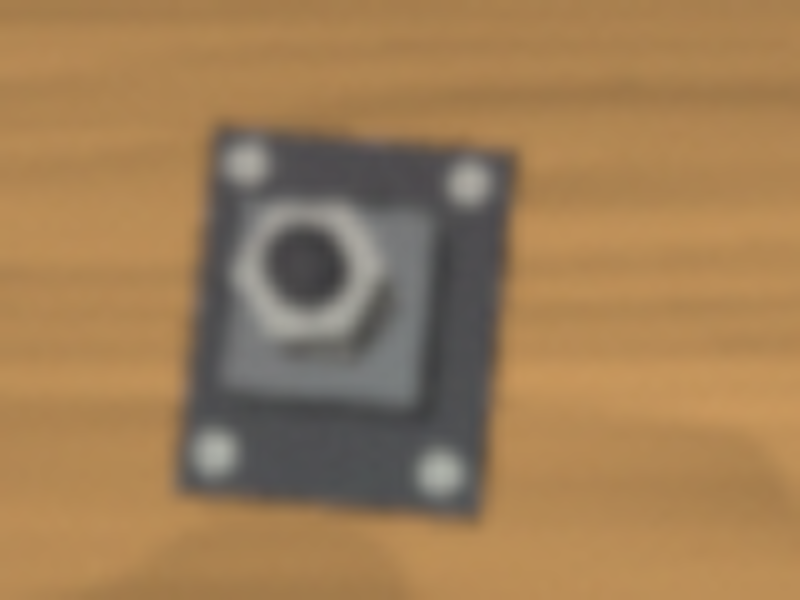

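View pics/sc.png

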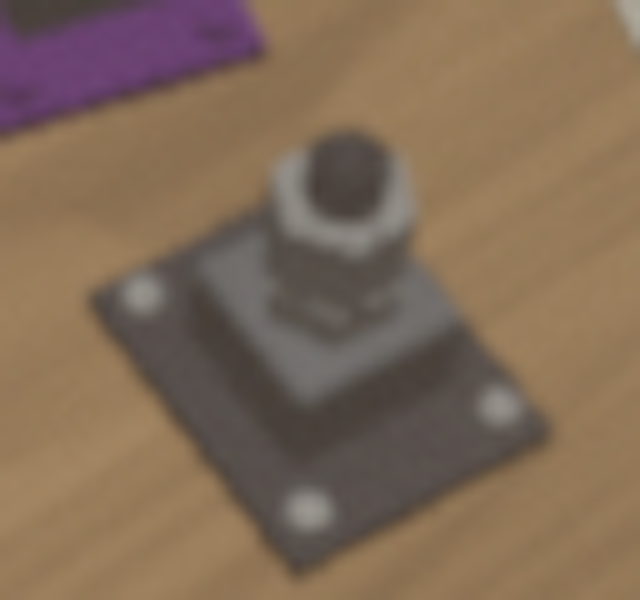

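Confirmed. The post is grey and uncapped, with its spindle showing above the tall nut and a dark gap above the thin nut. In the top crop the plate corners are at (215,122), (518,150), (480,520) and (178,490), and the nut centre is at about (309,270).

Run:
```python
from h import *
t=load('top0'); s=load('scene0')
fu=lambda x,y,x0,y0,k=10:(x0+(x+.5)/k-.5,y0+(y+.5)/k-.5)
P=[atz(t,*fu(x,y,225,165),.008) for x,y in[(215,122),(518,150),(480,520),(178,490)]]
P=np.array(P); print(P.round(4)); print('plate c',P.mean(0), np.linalg.norm(np.roll(P,-1,0)-P,axis=1))
e=(P[0]+P[1]-P[2]-P[3]); print('post x yaw',np.degrees(np.arctan2(e[1],e[0])))
print('nut top',atz(t,*fu(309,270,225,165),.091))
H=[(235,270),(270,203),(350,203),(385,270),(345,342),(268,340)]
Q=np.array([atz(t,*fu(x,y,225,165),.091) for x,y in H]);c=Q.mean(0);print(c);d=Q-c
print(np.linalg.norm(d,axis=1),np.degrees(np.arctan2(d[:,1],d[:,0]))%60)
print('scene nut top c',atz(s,*fu(342,195,335,155),.091),'spindle top',atz(s,*fu(345,160,335,155),.110))
print('top spindle',atz(t,*fu(306,262,225,165),.110))
S=np.array([atz(s,*fu(x,y,335,155),.008) for x,y in[(90,298),(298,575),(552,432)]]);print('sc plate',S.round(4),(S[0]+S[2])/2)
# others
for n,u,v,z in[('done',350,183,.116),('p1',245,250,.09),('p2',317,258,.09),('reel',187,204,.028),('bottle',463,219,.12),('samp',300,124,.036)]: print(n,atz(t,u,v,z).round(3))
st=robot.get_state(); R=st['tcp_rot']; print(R.T@(np.array([c[0],c[1],.23])-st['eef_pos']))
```

```text
[[0.609  0.1853 0.008 ]
 [0.5997 0.0959 0.008 ]
 [0.4902 0.1067 0.008 ]
 [0.4997 0.1948 0.008 ]]
plate c [0.54962823 0.14565971 0.008     ] [0.08994102 0.11008199 0.08861297 0.10966377]
post x yaw -5.267740799824226
nut top [0.54974751 0.14658314 0.091     ]
[0.54940816 0.14663085 0.091     ]
[0.02027304 0.02198954 0.02194704 0.02089584 0.0221557  0.02193365] [28.51532534 29.61784409 29.50984552 30.41206054 27.1021224  29.92730997]
scene nut top c [0.55081516 0.14776715 0.091     ] spindle top [0.55181403 0.14574448 0.11      ]
top spindle [0.54859196 0.14500158 0.11      ]
sc plate [[0.4942 0.1087 0.008 ]
 [0.6027 0.0977 0.008 ]
 [0.6103 0.1862 0.008 ]] [0.55222386 0.14741102 0.008     ]
done [ 0.567 -0.111  0.116]
p1 [0.39  0.174 0.09 ]
p2 [ 0.367 -0.02   0.09 ]
reel [0.526 0.352 0.028]
bottle [ 0.466 -0.412  0.12 ]
samp [0.76  0.025 0.036]
[-0.44439523 -0.31979891  0.0174285 ]
```

Nut axis is about (0.550, 0.1465), flat normals are near -1° + 60k, and the plate sizes come out right (90 x 110). I'll move to hover above it with the jaw axis at yaw 119°, which should put joint 7 near its start end.

```bash
python3 -m inch '{"travel":[[-44,-32,2],[-88,-64,4],[-132,-96,6],[-176,-128,8],[-220,-160,10],[-264,-192,12],[-308,-224,14],[-352,-256,16],[-396,-288,17],[-444,-320,17],[-444,-320,17],[-444,-320,17],[-444,-320,17],[-444,-320,17],[-444,-320,17],[-444,-320,17]],"rot":[[0,0,-0.1],[0,0,-0.2],[0,0,-0.3],[0,0,-0.4],[0,0,-0.5],[0,0,-0.6],[0,0,-0.7],[0,0,-0.8],[0,0,-0.92],[0,0,-0.92],[0,0,-0.92],[0,0,-0.92],[0,0,-0.92],[0,0,-0.92],[0,0,-0.92],[0,0,-0.92]]}' 100
python3 - <<'E'
from h import *
s=robot.get_state();print(s['joints'],s['eef_pos'],s['tcp_rot'].round(4),s['ft_torque'],s['force'])
y=s['tcp_rot'][:,1];print(np.degrees(np.arctan2(y[1],y[0])))
c=snap('wrist','w1')
E
```

```text
clock: 1.75
eef_pos: [0.5485, 0.1485, 0.2306]
tcp_rot: [[-0.873, -0.488, -0.0], [-0.488, 0.873, 0.0], [0.0, 0.0, -1.0]]
force: [0.1, -0.5, 0.4]
opening: 0.999
[-0.41148728  0.31916553  0.04647335  1.83635695 -0.01797023  0.9865265
  1.72306242] [0.54851774 0.14851955 0.23064534] [[-8.729e-01 -4.879e-01 -2.000e-04]
 [-4.879e-01  8.729e-01  4.000e-04]
 [ 0.000e+00  4.000e-04 -1.000e+00]] [ 0.1415255   0.00831443 -0.04052604] [ 0.05041163 -0.46478512  0.4362711 ]
119.20423549086192
```

View pics/w1.png

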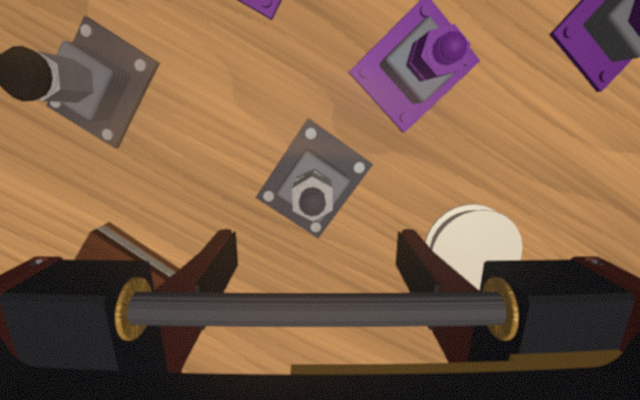

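Joint 7 decreases as the tool turns clockwise and now reads 1.72. Another 60° CCW puts it at about 2.77 and leaves about 325° of clockwise stroke. The wrist picture shows the nut centred at about (313,196) and the bare spindle at (312,201). I'll refine the position from a crop.

Run:
```python
from h import *
crop('w1',272,150,352,230,8,'w1c')
c=load('w1')
for X in [(.550,.1465),(.552,.147),(.549,.146)]:
    print(proj(c,[[*X,.091],[*X,.110]]).round(1).tolist())
```

```text
[[313.4, 198.5], [313.2, 204.2]]
[[312.8, 200.7], [312.6, 206.5]]
[[313.4, 197.3], [313.2, 202.9]]
```

View pics/w1c.png

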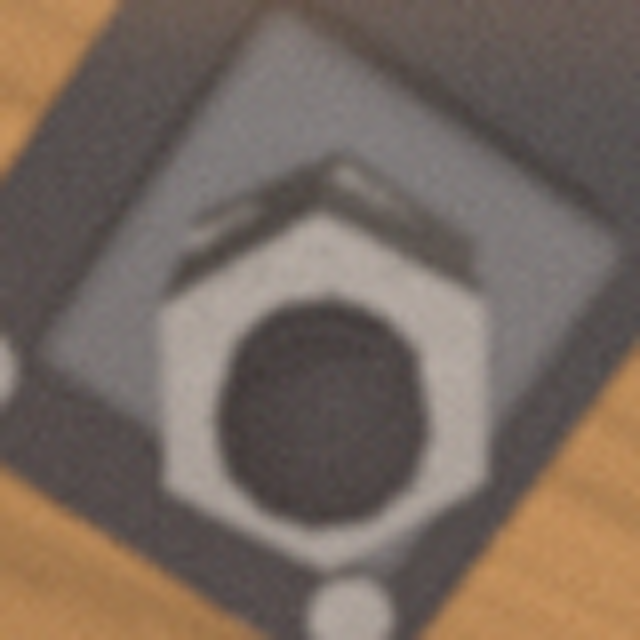

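The crop shows the nut top sharply, with corners at (322,210), (485,300), (487,480), (322,572), (165,487) and (165,300).

Run:
```python
from h import *
c=load('w1')
H=[(322,210),(485,300),(487,480),(322,572),(165,487),(165,300)]
Q=np.array([atz(c,272+(x+.5)/8-.5,150+(y+.5)/8-.5,.091) for x,y in H]);m=Q.mean(0);d=Q-m
print(m,np.linalg.norm(d,axis=1),np.degrees(np.arctan2(d[:,1],d[:,0]))%60)
s=robot.get_state();print(s['eef_pos'],s['tcp_rot'].T@(m-s['eef_pos']))
y=s['tcp_rot'][:,1];print(np.degrees(np.arctan2(y[1],y[0])),s['joints'])
```

```text
[0.55072467 0.14558067 0.091     ] [0.02083953 0.02084714 0.02100071 0.02111679 0.02115971 0.02065675] [29.73447266 30.11014885 30.3286718  28.31938288 30.47919254 28.02506228]
[0.54863648 0.14828504 0.23069032] [-0.00049608 -0.00342344  0.13968927]
119.18154629025828 [-0.41128139  0.31915918  0.04673138  1.83626272 -0.01795852  0.98655497
  1.72310943]
```

```bash
python3 -m inch '{"travel":[[0,-3,0],[0,-3,15],[0,-3,30],[0,-3,45],[0,-3,60],[0,-3,75],[0,-3,85],[0,-3,85],[0,-3,85],[0,-3,85],[0,-3,85]],"rot":[[0,0,-0.15],[0,0,-0.3],[0,0,-0.45],[0,0,-0.6],[0,0,-0.75],[0,0,-0.9],[0,0,-1.05],[0,0,-1.05],[0,0,-1.05],[0,0,-1.05],[0,0,-1.05]]}' 100
cat > st.py <<'E'
from h import *
s=robot.get_state();R=s['tcp_rot'];y=R[:,1];N=np.array([.5505,.1459,.090])
print('t',round(s['clock'],2),'p',(1e3*s['eef_pos']).round(2),'yaw',np.degrees(np.arctan2(y[1],y[0])).round(2),'tilt',np.degrees(R[:2,2]).round(2),'q7',s['joints'][6].round(3),'F',s['force'].round(1),'M',s['ft_torque'].round(3),'tau7',s['tau'][6].round(3),'op',round(s['opening'],3))
print('togo tool mm',(1e3*R.T@(N-s['eef_pos'])).round(2))
E
python3 st.py
```

```text
clock: 2.9
eef_pos: [0.551, 0.1447, 0.1464]
tcp_rot: [[-0.015, -1.0, 0.001], [-1.0, 0.015, 0.0], [-0.0, -0.001, -1.0]]
force: [0.2, 0.4, -0.1]
opening: 0.996
t 2.9 p [550.97 144.74 146.4 ] yaw 179.13 tilt [0.07 0.02] q7 2.679 F [ 0.2  0.4 -0.1] M [0.096 0.163 0.023] tau7 -0.027 op 0.996
togo tool mm [-1.14  0.56 56.4 ]
```

```bash
python3 -m inch '{"travel":[[-1,0.5,8],[-1,0.5,20],[-1,0.5,32],[-1,0.5,44],[-1,0.5,52],[-1,0.5,55],[-1,0.5,55],[-1,0.5,55],[-1,0.5,55]],"rot":[[0,0,0],[0,0,0],[0,0,0],[0,0,0],[0,0,0],[0,0,0],[0,0,0],[0,0,0],[0,0,0]]}' 100; python3 st.py; python3 -c "
from h import *
snap('wrist','w2')"
```

```text
clock: 3.8
eef_pos: [0.5505, 0.1456, 0.0912]
tcp_rot: [[-0.014, -1.0, 0.001], [-1.0, 0.014, 0.0], [-0.0, -0.001, -1.0]]
force: [-0.1, -0.1, 0.6]
opening: 1.0
t 3.8 p [550.49 145.57  91.16] yaw 179.21 tilt [0.05 0.02] q7 2.661 F [-0.1 -0.1  0.6] M [0.05  0.073 0.014] tau7 -0.0 op 1.0
togo tool mm [-0.33 -0.01  1.16]
```

View pics/w2.png

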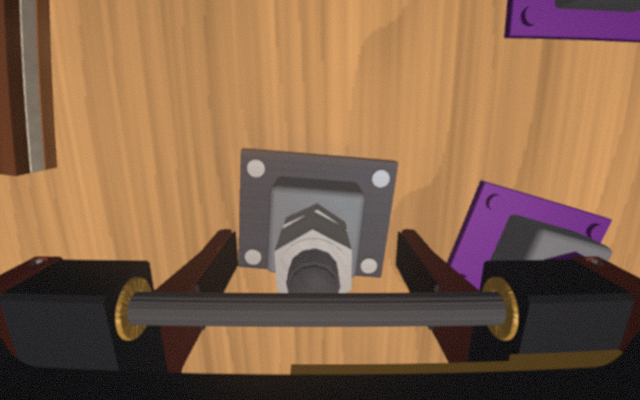

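The nut sits between the fingers at about columns 275–352, with the fingers at 237 and 398. The tips are about 66 mm up, clear of the thin nut. Closing.

```bash
python3 -m inch '{"travel":[[0,0,0],[0,0,0],[0,0,0],[0,0,0],[0,0,0],[0,0,0],[0,0,0],[0,0,0],[0,0,0],[0,0,0]],"rot":[[0,0,0],[0,0,0],[0,0,0],[0,0,0],[0,0,0],[0,0,0],[0,0,0],[0,0,0],[0,0,0],[0,0,0]]}' 30; python3 st.py
```

```text
clock: 4.85
eef_pos: [0.5519, 0.1454, 0.0909]
tcp_rot: [[-0.014, -1.0, 0.003], [-1.0, 0.014, 0.001], [-0.001, -0.003, -1.0]]
force: [5.0, -1.3, -4.7]
opening: 0.409
t 4.85 p [551.88 145.4   90.88] yaw 179.21 tilt [0.2  0.04] q7 2.661 F [ 5.  -1.3 -4.7] M [ 0.116 -0.914  0.066] tau7 -0.053 op 0.409
togo tool mm [-0.48  1.39  0.88]
```

Opening 36.0 mm means it's on the flats. A small x offset of about 1.4 mm shows as 5 N. I'll correct that and start turning clockwise, lowering 0.48 mm per rad.

```bash
python3 -m inch '{"travel":[[0,-0.7,0],[0,-1.4,0],[0,-1.4,0.05],[0,-1.4,0.1],[0,-1.4,0.15],[0,-1.4,0.2],[0,-1.4,0.25],[0,-1.4,0.3],[0,-1.4,0.35],[0,-1.4,0.4],[0,-1.4,0.45],[0,-1.4,0.5]],"rot":[[0,0,0],[0,0,0],[0,0,0.1],[0,0,0.2],[0,0,0.3],[0,0,0.4],[0,0,0.5],[0,0,0.6],[0,0,0.7],[0,0,0.8],[0,0,0.9],[0,0,1.0]]}'; python3 st.py
```

```text
clock: 6.05
eef_pos: [0.5514, 0.1457, 0.0903]
tcp_rot: [[-0.851, -0.526, -0.0], [-0.526, 0.851, 0.0], [-0.0, 0.0, -1.0]]
force: [1.0, 0.9, 0.4]
opening: 0.411
t 6.05 p [551.42 145.73  90.29] yaw 121.71 tilt [-0.    0.02] q7 1.827 F [1.  0.9 0.4] M [ 0.095 -0.322  0.039] tau7 1.03 op 0.411
togo tool mm [0.69 0.63 0.29]
```

```bash
python3 -m inch '{"travel":[[0,0,0.05],[0,0,0.1],[0,0,0.15],[0,0,0.2],[0,0,0.25],[0,0,0.3],[0,0,0.35],[0,0,0.4],[0,0,0.45],[0,0,0.5],[0,0,0.55],[0,0,0.6],[0,0,0.65],[0,0,0.7],[0,0,0.75],[0,0,0.8],[0,0,0.85],[0,0,0.9]],"rot":[[0,0,0.1],[0,0,0.2],[0,0,0.3],[0,0,0.4],[0,0,0.5],[0,0,0.6],[0,0,0.7],[0,0,0.8],[0,0,0.9],[0,0,1.0],[0,0,1.1],[0,0,1.2],[0,0,1.3],[0,0,1.4],[0,0,1.5],[0,0,1.6],[0,0,1.7],[0,0,1.8]]}'; python3 st.py
```

```text
clock: 7.85
eef_pos: [0.5518, 0.1468, 0.0895]
tcp_rot: [[-0.319, 0.948, 0.001], [0.948, 0.319, 0.002], [0.001, 0.001, -1.0]]
force: [3.1, 2.3, -1.4]
opening: 0.408
t 7.85 p [551.83 146.76  89.47] yaw 18.61 tilt [0.05 0.09] q7 0.375 F [ 3.1  2.3 -1.4] M [ 0.34  -0.555  0.06 ] tau7 0.983 op 0.408
togo tool mm [-0.39 -1.54 -0.53]
```

160° turned without contact, so contact is now possible. I'll use slow steps of at most 0.25 rad and read the torque after each.

```bash
python3 -m inch '{"travel":[[0,0,0.02],[0,0,0.05],[0,0,0.07],[0,0,0.1],[0,0,0.12]],"rot":[[0,0,0.05],[0,0,0.1],[0,0,0.15],[0,0,0.2],[0,0,0.25]]}' >/dev/null; python3 st.py
```

```text
t 8.35 p [551.98 146.8   89.36] yaw 4.41 tilt [0.07 0.09] q7 0.179 F [ 2.8  1.8 -0.7] M [ 0.28  -0.601  0.136] tau7 0.459 op 0.408
togo tool mm [-0.78 -1.55 -0.65]
```

```bash
python3 -m inch '{"travel":[[0,0,0.02],[0,0,0.05],[0,0,0.07],[0,0,0.1],[0,0,0.12]],"rot":[[0,0,0.05],[0,0,0.1],[0,0,0.15],[0,0,0.2],[0,0,0.25]]}' >/dev/null; python3 st.py
```

```text
t 8.85 p [552.18 146.78  89.25] yaw -9.92 tilt [0.09 0.09] q7 -0.018 F [ 2.7  1.8 -1.2] M [ 0.308 -0.719  0.05 ] tau7 0.459 op 0.402
togo tool mm [-1.15 -1.5  -0.75]
```

```bash
python3 -m inch '{"travel":[[0,0,0.02],[0,0,0.05],[0,0,0.07],[0,0,0.1],[0,0,0.12]],"rot":[[0,0,0.05],[0,0,0.1],[0,0,0.15],[0,0,0.2],[0,0,0.25]]}' >/dev/null; python3 st.py
```

```text
t 9.35 p [552.33 146.71  89.14] yaw -24.24 tilt [0.1  0.09] q7 -0.215 F [ 3.6  1.9 -1.4] M [ 0.268 -0.754  0.112] tau7 0.459 op 0.405
togo tool mm [-1.49 -1.34 -0.87]
```

```bash
python3 -m inch '{"travel":[[0,0,0.02],[0,0,0.05],[0,0,0.07]],"rot":[[0,0,0.05],[0,0,0.1],[0,0,0.15]]}' >/dev/null; python3 st.py
```

```text
t 9.65 p [552.43 146.74  89.08] yaw -32.84 tilt [0.11 0.09] q7 -0.333 F [ 4.8  0.5 -1.3] M [ 0.165 -0.792  0.048] tau7 0.46 op 0.41
togo tool mm [-1.75 -1.16 -0.92]
```

```bash
python3 -m inch '{"travel":[[0,0,0.02],[0,0,0.05],[0,0,0.07],[0,0,0.1],[0,0,0.12]],"rot":[[0,0,0.05],[0,0,0.1],[0,0,0.15],[0,0,0.2],[0,0,0.25]]}' >/dev/null; python3 st.py
```

```text
t 10.15 p [552.56 146.56  88.98] yaw -47.17 tilt [0.13 0.07] q7 -0.531 F [ 4.3  1.3 -1.9] M [ 0.103 -0.838  0.063] tau7 0.464 op 0.409
togo tool mm [-1.96 -0.92 -1.02]
```

```bash
python3 -m inch '{"travel":[[0.2,0.1,0.02],[0.4,0.2,0.05],[0.6,0.3,0.07],[0.8,0.4,0.1],[0.8,0.4,0.12]],"rot":[[0,0,0.05],[0,0,0.1],[0,0,0.15],[0,0,0.2],[0,0,0.25]]}' >/dev/null; python3 st.py
```

```text
t 10.65 p [552.72 146.45  88.75] yaw -61.51 tilt [0.04 0.06] q7 -0.731 F [2.9 0.4 0.3] M [-0.034 -0.365  0.078] tau7 0.47 op 0.409
togo tool mm [-2.22 -0.58 -1.25]
```

```bash
python3 -m inch '{"travel":[[0,0,0.02],[0,0,0.05],[0,0,0.07],[0,0,0.1],[0,0,0.12]],"rot":[[0,0,0.05],[0,0,0.1],[0,0,0.15],[0,0,0.2],[0,0,0.25]]}' >/dev/null; python3 st.py
```

```text
t 11.15 p [552.77 146.24  88.63] yaw -75.84 tilt [0.05 0.05] q7 -0.933 F [ 2.9 -0.9  0.1] M [-0.167 -0.38   0.059] tau7 0.478 op 0.406
togo tool mm [-2.28 -0.22 -1.37]
```

```bash
python3 -m inch '{"travel":[[0,0,0.02],[0,0,0.05],[0,0,0.07],[0,0,0.1]],"rot":[[0,0,0.05],[0,0,0.1],[0,0,0.15],[0,0,0.2]]}' >/dev/null; python3 st.py
```

```text
t 11.55 p [552.81 146.15  88.54] yaw -87.3 tilt [0.05 0.04] q7 -1.097 F [ 2.4 -0.9  0.8] M [-0.183 -0.403  0.039] tau7 0.484 op 0.411
togo tool mm [-2.32  0.14 -1.46]
```

```bash
python3 -m inch '{"travel":[[0,0,0.02],[0,0,0.05],[0,0,0.07],[0,0,0.1]],"rot":[[0,0,0.05],[0,0,0.1],[0,0,0.15],[0,0,0.2]]}' >/dev/null; python3 st.py
```

```text
t 11.95 p [552.8  146.02  88.46] yaw -98.7 tilt [0.05 0.02] q7 -1.261 F [ 2.5 -0.7  1. ] M [-0.295 -0.363  0.524] tau7 0.048 op 0.411
togo tool mm [-2.26  0.47 -1.54]
```

The torque jumped to about 0.52 N m, so contact came inside the last 0.2 rad. I'll take one small slow step to confirm the reading.

```bash
python3 -m inch '{"travel":[[0,0,0]],"rot":[[0,0,0.01]]}' >/dev/null; python3 st.py; python3 -m inch '{"travel":[[0,0,0]],"rot":[[0,0,0.01]]}' >/dev/null; python3 st.py
```

```text
t 12.05 p [552.79 145.97  88.42] yaw -99.22 tilt [0.05 0.  ] q7 -1.269 F [ 2.  -1.7  1. ] M [-0.169 -0.391  0.381] tau7 -0.675 op 0.409
togo tool mm [-2.25  0.43 -1.58]
t 12.15 p [552.77 145.99  88.43] yaw -99.73 tilt [0.04 0.01] q7 -1.276 F [3.2 0.1 1.6] M [-0.18  -0.51   0.486] tau7 -0.415 op 0.408
togo tool mm [-2.22  0.47 -1.57]
```

```bash
python3 -m inch '{"travel":[[0,0,0]],"rot":[[0,0,0.015]]}' >/dev/null; python3 st.py; python3 -m inch '{"travel":[[0,0,0]],"rot":[[0,0,0.015]]}' >/dev/null; python3 st.py;python3 -m inch '{"travel":[[0,0,0]],"rot":[[0,0,0.015]]}' >/dev/null; python3 st.py
```

```text
t 12.25 p [552.77 145.98  88.42] yaw -100.64 tilt [0.05 0.02] q7 -1.289 F [ 3.4 -1.1  0.9] M [-0.139 -0.624  0.471] tau7 -0.279 op 0.41
togo tool mm [-2.21  0.49 -1.58]
t 12.35 p [552.74 145.91  88.42] yaw -101.55 tilt [0.05 0.02] q7 -1.303 F [ 3.3 -0.2  1.1] M [-0.111 -0.709  0.576] tau7 -0.333 op 0.41
togo tool mm [-2.19  0.46 -1.58]
t 12.45 p [552.74 145.92  88.42] yaw -102.42 tilt [0.05 0.02] q7 -1.315 F [ 3.3 -0.1  1.2] M [-0.048 -0.727  0.536] tau7 -0.354 op 0.406
togo tool mm [-2.18  0.5  -1.58]
```

The last slow readings average about 0.53, and the joint-7 torque gives about 0.50. At most 15° has been turned since the last contact-free reading. I'll stop here, settle, release and lift clear.

```bash
python3 -m inch '{"travel":[[0,0,0],[0,0,0],[0,0,0]],"rot":[[0,0,0],[0,0,0],[0,0,0]]}' >/dev/null; python3 st.py; python3 -m inch '{"travel":[[0,0,0],[0,0,0],[0,0,0],[0,0,0],[0,0,0],[0,0,0],[0,0,0],[0,0,0]],"rot":[[0,0,0],[0,0,0],[0,0,0],[0,0,0],[0,0,0],[0,0,0],[0,0,0],[0,0,0]]}' 100 >/dev/null; python3 st.py
```

```text
t 12.75 p [552.72 145.88  88.4 ] yaw -102.38 tilt [0.04 0.02] q7 -1.315 F [4.5 0.5 0.7] M [ 0.072 -0.903  0.477] tau7 -0.453 op 0.41
togo tool mm [-2.18  0.46 -1.6 ]
t 13.55 p [552.33 145.66  88.26] yaw -102.39 tilt [-0.01  0.  ] q7 -1.315 F [-0.2 -0.6  0.1] M [-0.03   0.101 -0.011] tau7 -0.0 op 1.001
togo tool mm [-1.83  0.16 -1.74]
```

```bash
python3 -m inch '{"travel":[[0,0,-10],[0,0,-25],[0,0,-45],[0,0,-65],[0,0,-85],[0,0,-110],[0,0,-130],[0,0,-140],[0,0,-140],[0,0,-140],[0,0,-140],[0,0,-140]],"rot":[[0,0,0],[0,0,0],[0,0,0],[0,0,0],[0,0,0],[0,0,0],[0,0,0],[0,0,0],[0,0,0],[0,0,0],[0,0,0],[0,0,0]]}' 100 >/dev/null; python3 st.py
python3 - <<'E'
from h import *
c=snap('wrist','w3'); snap('scene','s3')
p=proj(c,[[.5515,.146,.089]])[0].astype(int);print(p)
a,b=np.clip(p-50,0,None);crop('w3',a,b,a+100,b+100,6,'w3c')
crop('s3',335,155,399,215,10,'s3c')
E
```

```text
t 14.75 p [551.88 145.66 227.45] yaw -102.39 tilt [-0.08 -0.03] q7 -1.446 F [ 0.5 -0.2  0.8] M [ 0.002  0.197 -0.01 ] tau7 0.001 op 1.0
togo tool mm [-1.2300e+00 -4.0000e-02  1.3745e+02]
[315 196]
```

View pics/w3c.png

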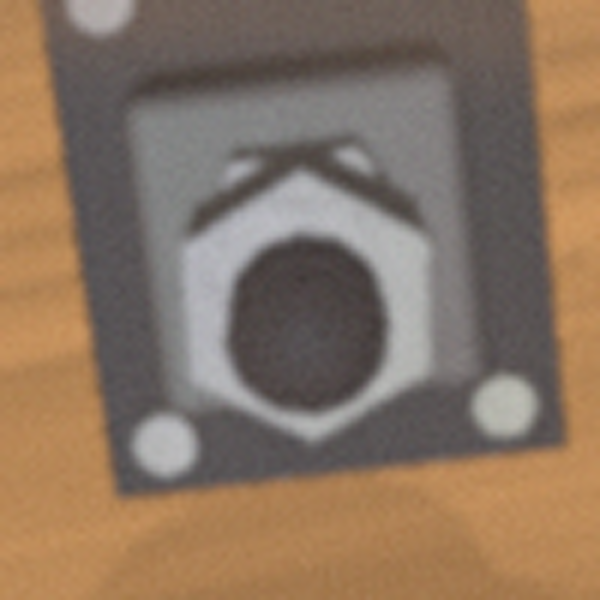

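View pics/s3.png

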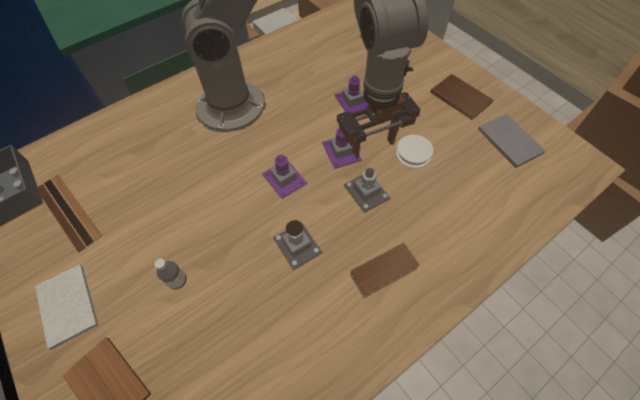

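The wrist crop shows the tall nut square to the tool. No gap shows between the nuts, and the thin nut's upper edge at about (240–360,145) is parallel to the block's edge, so it hasn't turned. In the scene picture, the reel (415,151), bottle (172,273), samples (385,270) and capped post (298,240) are where they were, and the gripper is clear of everything. Handing in.

```bash
python3 -c "
from station import robot
print(robot.hand_in())"
```

```text
the job is handed in; nothing more can be done
None
```

I ran the tall nut on the grey, uncapped post down onto the thin nut, tightened it to about 0.5 N m, let go and handed the job in at about 15 s. No verdict was reported.

- **Turning:** one grip (opening 36 mm, on the flats), turned about 282° clockwise. The torque jumped from about 0.05 to 0.52 N m between 267° and 278°, so the nut is 3.7–15° past first contact (limits 3–26°).
- **Torque:** the last slow readings scattered. The wrist gave 0.47, 0.58 and 0.54 N m, and my estimate from joint 7 was about 0.50. After stopping, the wrist held 0.48 N m. No reading went over 0.58 N m.
- **Last checks:** the pictures after lifting clear showed no gap between the nuts and the thin nut still parallel to its block. The bystanders and finished post looked unmoved, judged by eye only. Force and moment were near zero.
- **Disagreement:** the camera estimates of the nut's position differed by 1–2 mm. The grip showed about 5 N of sideways force, which I reduced on the way.

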